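# Shift a gated gear lever across and forward into third

## Robot

A 7-joint arm with a two-finger parallel gripper is mounted at the origin on a cart in front of the work surface, level with it; the furniture and walls round the work are solid. World frame = base frame: x ahead of the robot, y to its left, z up, the work surface at z = 0. Lengths are in m, angles in degrees, forces in N, time in s.
With the tool pointing down it reaches from about 0.35 to 0.775 m from the base axis. Payload 3.1 kg.
Tool frame: the origin (TCP) lies on the centre line of the jaws, within the pads' length; the fingertips stand 17 mm ahead of it and the grasp point (between the pads) lies 2 mm behind it (robot.tip_reach is the distance from the TCP to the fingertips, in m); z points along the fingers, y is the direction in which the jaws open and shut (so a half turn about z gives the same grasp; the last joint's range is limited). The gripper opens to 85 mm and grips with 20 to 120 N. Pads are 22 mm wide; open, the fingers measure 114 mm over their backs; the gripper's body (76 mm by 85 mm) begins 54 mm behind the grasp point. The pads swing forward as they close: fully open they stand 13 mm farther back than shut.
Start: joints at [-70.629, 17.813, 0.802, 86.603, -0.252, 75.585, -1.558], TCP at [0.204, 0.511, 0.248] pointing down, gripper open.
Joint ranges: [-154.91, 154.91], [-16.99, 109.72], [-72.82, 74.43], [7.12, 147.25], [-82.49, 262.49], [11.32, 116.49], [-174.64, 174.64]. Speed limits (degrees/s): [159.86, 159.86, 180, 180, 180, 180, 180].

## Interface

Orientations are given as [roll, pitch, yaw] about the fixed x, y, z axes, in that order (R = Rz(yaw) Ry(pitch) Rx(roll)).
In Python, from station import robot, fingers, vision, workorder, recognise gives the robot as it stands. Calls block until the motion is done:
- robot.move_to(position, orientation): joint-space move of the TCP to a pose.
- robot.line_to(position, orientation=None, velocity=0.15, f_stop=None): straight line of the TCP; orientation=None keeps the orientation; velocity is the mean speed in m/s. With f_stop (N) it stops when the force on the tool has changed by that much, and returns True; else False.
- robot.move_j(angles): joint-space move.
- fingers.gripper_to(opening, force=None): opening from 0.0 (shut) to 1.0 (fully open); force is the grip in N (None keeps the last); returns when the fingers have stopped.
- robot.pause(seconds).
- robot.inverse_kinematics(position, orientation): joint angles nearest the present ones, or None.
- vision.grab_frame(name): name is "scene" or "top" or "wrist"; returns the picture (420x560x3 uint8, red, green, blue); there is no depth.
- vision.calibration(name): a dict with "mtx" (3x3 intrinsics, pixels), "extrinsics" (4x4, takes a point from world to camera coordinates); the wrist camera has in their place "T_tool_cam" (4x4, takes a point from camera to tool coordinates, whose origin is the TCP and whose axes are the flange's). Camera axes: x right, y up, looking along -z (the intrinsics and any distortion apply to the point x, -y, -z); pixel columns grow to the right and rows downward; lengths in m; the calibration is good to about 2 mm. A picture is of the moment at which its call begins: read the wrist's pose just before it. calibration takes no time and is no camera call.
A pose or a line that the arm cannot do raises robot.PlanningError and nothing moves.
- workorder.close_job(): hands the job in, once; it reports no verdict.
Trained networks look in the newest picture that a camera, given by its name, has taken for a name from the list of things; names that differ only in an ending like _2 or _b are one class to them, and where a whole thing is asked for, a point or a joint stands for the part that bears it (a point fixed in the world has none). Each returns a list of dicts, best first, with "p" (0 to 1); they miss things now and then, are a little off and sometimes report something else, mostly with a low value. They report only what shows in the picture. A call takes as long as a camera call. They do not tell look-alikes from the thing itself.
- recognise(label, camera): "rect" ([centre column, centre row, width, height] in pixels, round what is visible of it).
Readings, each from a call of its own:
- robot.current_time_s(): time.
- robot.current_joint_positions(): joint angles.
- robot.current_dq(): joint speeds.
- robot.current_joint_torque(): joint torques, N m.
- robot.current_tool_pos(): TCP position.
- robot.current_eef_rot(): TCP orientation.
- robot.current_contact_force(): force on the tool from outside, world axes, zero at the start.
- robot.current_torque(): the same for the moment, N m.
- robot.current_finger_gap(): opening from 0.0 (shut) to 1.0 (fully open).
Only numpy, scipy, OpenCV 4.12 (cv2) and the standard library are available. Lean on these libraries where they do the work, as an engineer would, in place of code of your own. Each camera call takes 0.05 s, during which the arm holds its last target. There are 200 camera calls.

## Task

The gear-shift unit on the bench is up for its gate check, and its lever was left somewhere in the left leg of the H-shaped gate. With the fingertips push the lever into the middle channel, across to the right, and then forward (away from you) until it is fully home in the third slot, the far right one with three dots, and leave it there. Only push it, gently: do not take the knob between the fingers, do not drop into the fourth slot (near right, four dots) on the way, and do not shift the unit or disturb the things lying round it.

Things in the scene. Friction and masses are not known exactly. Their poses are not given: they have to be found in the camera images.
- shifter: gear-shift unit: ribbed aluminium housing, 112 x 88 mm, on a dark steel plate 170 x 130 mm with rubber feet, standing loose on the bench, 5 kg. Origin: centre of the underside; x forward (away from the robot at zero yaw), y to the left. The lever pivots about a point on the z axis, 28 mm above the origin. On the near side, below 70 mm, a small crank turns with the lever.
- gate (a point): centre of the H-shaped opening in the steel gate plate (116 x 92 mm) on top of the unit, 104 mm above the bench (screw heads to 108 mm); axes as the unit's. Two legs along x, 15 mm wide, at y = +14 and -14 mm, from x = -24 to +24 mm, joined only by a channel along y, 16 mm wide, at x = 0. Black dots mark the slots: far left 1, near left 2, far right 3, near right 4.
- third_slot (a point): where the 10 mm lever shaft passes the gate plate when it is home in the third slot (far right, three dots): at (19, -14) mm from the gate's centre, at the plate's top
- knob: black ball knob on the lever, 36 mm across; origin: the ball's centre, 155 mm from the pivot, z along the lever. With fore = f and across = a it lies in the unit's frame at (155 sin f, -155 sin a cos f, 28 + 155 cos a cos f) mm. An 18 mm thick metal ferrule reaches 26 mm below its centre, then the 10 mm shaft; else nothing within 65 mm below it.
- fore (a joint): lever angle fore and aft, rad: 0 = in line with the cross channel, positive = forward. The slot ends stop it at about +0.25 and -0.25. In the cross channel it has about 0.035 of play either way, and only there can it go across. Friction holds it anywhere; it takes about 2 N at the knob to move it.
- across (a joint): lever angle sideways, rad: about -0.19 in the left leg, about +0.19 in the right leg (play 0.03 either way), positive = to the unit's right (-y). Same friction, about 2 N at the knob.
- ring_gauge_1: steel ring gauge, 46 mm across, 14 mm tall, standing to the left of the unit; loose, a bystander; origin at the centre of its underside
- setting_master: stepped steel setting master, 30 mm across, 43 mm tall, standing to the left of the unit; loose, a bystander; origin at the centre of its underside
- plug_gauge: plug gauge with a six-sided handle, 98 mm long along its y, 16 mm tall, lying to the right of the unit; loose, a bystander; origin at the centre of its underside
- loupe: black folding loupe, 44 x 30 x 14 mm, lying in front of the unit; loose, a bystander; origin at the centre of its underside
- caliper: vernier caliper, 240 mm long along its y, 79 mm wide, 8 mm thick, lying farther to the right; loose, a bystander; origin at the centre of its underside
- oil_bottle: yellow oil bottle with a red spout, 36 mm across, 98 mm tall, standing behind the work to the left; loose, a bystander; origin at the centre of its underside
There are look-alikes about, which are no part of the job. There is more than one size of the shifter; the job needs the larger.

How it is judged:
By the outcome, as a careful person would: the job done as asked, in the order asked, and still so for the second after the job is handed in, with the robot touching nothing.
It also fails if it takes over 46 s, if anything falls off the work surface, if the arm or the gripper's body presses on something with over 40 N, if the wrist force passes 120 N, or if a joint passes its speed limit or range.

## Working session

There is one attempt and no reset: what is moved stays moved. The work goes in short steps, each a Python script; the robot and the scene stay as the last script left them, time stands still between calls to the robot, and variables do not carry over. Pictures are saved under pics/ and viewed, about 8 in all and at most 12, crops included, and the job is handed in when it is done.

```bash
mkdir -p pics; ls; python3 - <<'E'
from station import robot, fingers, vision, workorder, recognise
import cv2
for c in("scene","top"):
    im=vision.grab_frame(c); cv2.imwrite(f"pics/{c}1.png",im[:,:,::-1])
    k=vision.calibration(c); print(c,k)
    for l in("shifter","knob","gate"): print(l,[(round(d['p'],2),[round(v) for v in d['rect']]) for d in recognise(l,c)])
print(vision.calibration("wrist"),robot.current_time_s(),robot.current_eef_rot(),robot.tip_reach)
E
```

```text
pics
scene {'mtx': array([[482.15915113,   0.        , 289.63652923],
       [  0.        , 482.15915113, 217.88345535],
       [  0.        ,   0.        ,   1.        ]]), 'extrinsics': array([[-0.72718029, -0.68614921, -0.02020109,  0.37014634],
       [ 0.41350423, -0.46134189,  0.78497001, -0.35624385],
       [-0.54792616,  0.56246148,  0.61920433, -1.07496471],
       [ 0.        ,  0.        ,  0.        ,  1.        ]])}
shifter [(0.88, [274, 268, 73, 66])]
knob []
gate [(0.79, [277, 269, 71, 67])]
top {'mtx': array([[528.06391155,   0.        , 273.77354481],
       [  0.        , 528.06391155, 210.56153339],
       [  0.        ,   0.        ,   1.        ]]), 'extrinsics': array([[ 1.93417072e-02, -9.99811107e-01,  1.91035325e-03,
        -8.49278142e-02],
       [ 9.86735463e-01,  1.93967106e-02,  1.61173489e-01,
        -5.79782760e-01],
       [-1.61180099e-01, -1.23235714e-03,  9.86924241e-01,
        -1.27058872e+00],
       [ 0.00000000e+00,  0.00000000e+00,  0.00000000e+00,
         1.00000000e+00]])}
shifter [(0.69, [230, 233, 58, 74]), (0.6, [167, 148, 41, 36])]
knob [(0.66, [158, 137, 7, 8]), (0.57, [209, 219, 15, 16])]
gate [(0.9, [229, 233, 57, 68]), (0.81, [168, 150, 42, 35]), (0.17, [404, 241, 96, 30])]
{'mtx': array([[350.50073334,   0.        , 274.16689329],
       [  0.        , 350.50073334, 206.99240323],
       [  0.        ,   0.        ,   1.        ]]), 'T_tool_cam': array([[ 3.26851945e-04,  9.64064776e-01,  2.65667086e-01,
         6.70020066e-02],
       [ 9.99999516e-01, -5.61583671e-04,  8.07594392e-04,
         1.37598369e-03],
       [ 9.27767605e-04,  2.65666694e-01, -9.64064493e-01,
        -1.25926269e-01],
       [ 0.00000000e+00,  0.00000000e+00,  0.00000000e+00,
         1.00000000e+00]])} 0.4 [-1.79980089e+02  1.62134374e-03  1.58243911e+02] 0.017
```

```bash
python3 - <<'E'
import cv2
a=cv2.imread("pics/top1.png");cv2.imwrite("pics/top1c.png",cv2.resize(a[100:310,110:390],None,fx=2.85,fy=2.85,interpolation=cv2.INTER_CUBIC))
E
```

```text
(no output)
```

View pics/scene1.png

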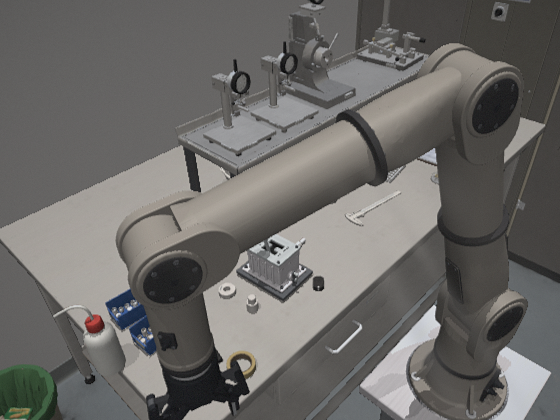

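View pics/top1c.png

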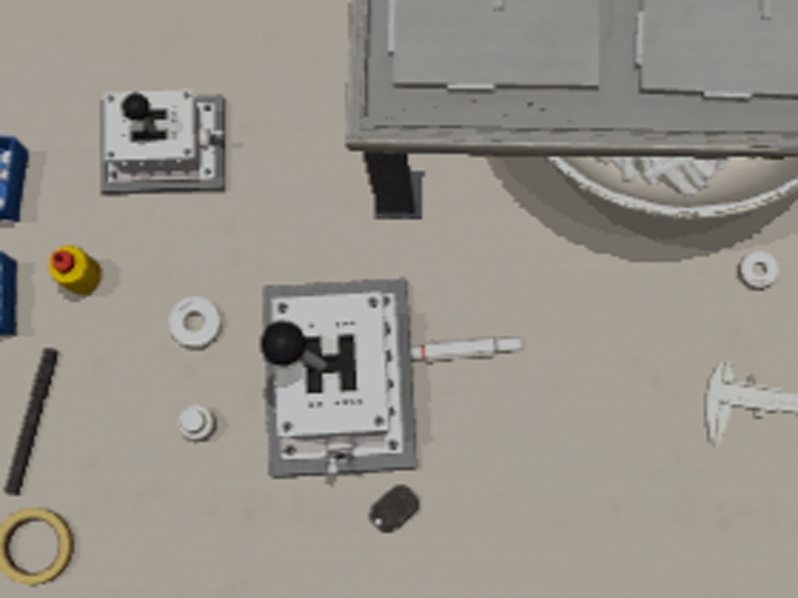

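```bash
cat > h.py <<'E'
from station import robot, fingers, vision, workorder, recognise
import numpy as np, cv2
from scipy.optimize import least_squares
def proj(P,K,E):
    c=(E@np.c_[P,np.ones(len(P))].T)[:3]
    return np.c_[K[0,2]+K[0,0]*c[0]/-c[2], K[1,2]+K[1,1]*(-c[1])/-c[2]]
def knob(f,a): return np.array([.155*np.sin(f),-.155*np.sin(a)*np.cos(f),.028+.155*np.cos(a)*np.cos(f)])
def w(p,P):
    c,s=np.cos(p[2]),np.sin(p[2]); P=np.atleast_2d(P)
    return np.c_[p[0]+c*P[:,0]-s*P[:,1],p[1]+s*P[:,0]+c*P[:,1],P[:,2]]
E
cat > fit.py <<'E'
from h import *
k=vision.calibration("top");K,E=k["mtx"],k["extrinsics"]
un=lambda L:np.array(L)/2.85+[110,100]
G=np.array([[58,46,104],[58,-46,104],[-58,46,104],[-58,-46,104],[24,21.5,104],[24,-21.5,104],[-24,21.5,104],[-24,-21.5,104]])/1e3
px=un([(272,297),(384,292),(278,437),(389,430),(307,337),(354,335),(308,393),(355,390)])
kp=un([(283.5,343)])
r=least_squares(lambda p:(proj(w(p,G),K,E)-px).ravel(),[.6,.05,0])
print("unit",r.x,np.degrees(r.x[2]),np.round(r.fun.reshape(-1,2),1).tolist())
q=least_squares(lambda q:(proj(w(r.x,knob(*q)),K,E)-kp).ravel(),[0,-.19])
print("f,a",q.x,q.fun,"knob",w(r.x,knob(*q.x)))
bp=np.array([[85,65,15],[85,-65,15],[-85,65,15],[-85,-65,15]])/1e3
print(np.round((proj(w(r.x,bp),K,E)-[110,100])*2.85))
s=proj(w(r.x,[[0,0,.2]]),K,E);print(s)
def ray(u,z):
    u=un([u])[0]; return least_squares(lambda p:proj(np.array([[p[0],p[1],z]]),K,E)[0]-u,[.6,0]).x
print("loupe",ray((395,508),.01),"plug",ray((425,352),.01),ray((520,345),.01),"ring",ray((195,322),.01),"master",ray((195,420),.03),"table edge",ray((350,150),.2),"oil",ray((63,262),.09))
E
python3 fit.py
```

```text
unit [0.52892202 0.03865899 0.07147947] 4.095471803515551 [[0.5, 0.3], [-0.3, 0.1], [-0.0, -0.4], [0.0, 0.1], [-1.0, -0.2], [0.5, -0.4], [-0.7, 0.2], [1.0, 0.3]]
f,a [ 0.0512569 -0.196554 ] [1.13686838e-13 2.84217094e-14] knob [[0.53468407 0.06937928 0.17981588]]
[[264. 286.]
 [408. 279.]
 [270. 476.]
 [417. 468.]]
[[222.28133566 221.90774001]]
loupe [ 0.4137861  -0.01362027] plug [ 0.55312566 -0.03676732] [ 0.56113754 -0.12187645] ring [0.57629715 0.17072892] master [0.48626384 0.16283794] table edge [0.68611797 0.02056791] oil [0.61335634 0.2708129 ]
```

```bash
cat >> h.py <<'E'
from scipy.spatial.transform import Rotation as R
U=np.array([.52892,.03866,.07148]); YAW=90+np.degrees(U[2]); ORI=[180,0,YAW]
def tip(x,y,z): # unit-frame fingertip -> TCP world
    p=w(U,[x,y,z])[0]; p[2]+=robot.tip_reach; return p
def wristE():
    T=np.eye(4);T[:3,3]=robot.current_tool_pos();T[:3,:3]=R.from_euler('xyz',robot.current_eef_rot(),degrees=True).as_matrix()
    k=vision.calibration("wrist"); return k["mtx"],np.linalg.inv(T@k["T_tool_cam"])
def draw(im,K,E,f,a):
    im=im[:,:,::-1].copy()
    P=np.array([[x,y,104] for x in(24,-24) for y in(21.5,-21.5)]+[[x,y,104] for x in(58,-58) for y in(46,-46)])/1e3
    for p in proj(w(U,P),K,E): cv2.circle(im,tuple(int(v) for v in p.round()),3,(0,0,255),1)
    k=w(U,knob(f,a)); c=proj(k,K,E)[0]; r=K[0,0]*.018/-(E@np.r_[k[0],1])[2]
    cv2.circle(im,tuple(int(v) for v in c.round()),int(r),(0,255,0),1); return im
E
python3 - <<'E'
from h import *
fingers.gripper_to(0.0,20)
k=knob(.05,-.197)
p=tip(k[0]+.05,k[1],.27)
print(robot.inverse_kinematics(p,ORI))
robot.move_to(p,ORI)
K,E=wristE(); im=vision.grab_frame("wrist")
print([(d['p'],d['rect']) for d in recognise("knob","wrist")],proj(w(U,k),K,E))
cv2.imwrite("pics/w1.png",draw(im,K,E,.05,-.197)); print(robot.current_time_s(),robot.current_tool_pos(),robot.current_contact_force(),robot.current_finger_gap())
E
```

```text
[-33.5775364   24.13745384  37.12031763  77.0074149  -14.3805945
  83.53762287   6.80289963]
[(0.72, [495.9, 33.1, 44.1, 36.9])] [[201.39899461 215.73249546]]
3.3583 [0.58409967 0.07483922 0.28675369] [0.44599423 0.7039877  0.24159453] 0.0008431055114749435
```

View pics/w1.png

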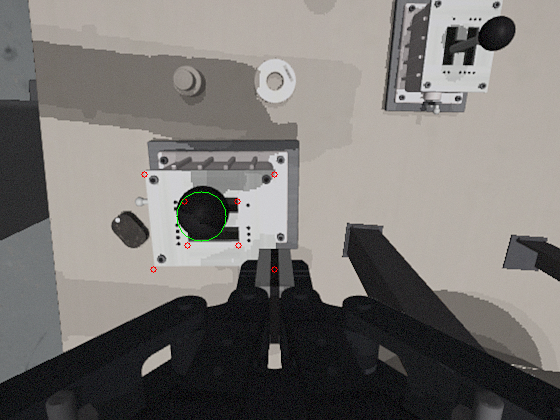

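The big unit at top px (229,233), not the small one at (167,148), is the target; the wrist crop confirms it (plate 97x127 px beside the small one at upper right). The gate overlay is about 3 px off and the knob is at (201,211), so I shift my estimate slightly. Next I push the knob aft into line with the channel.

```bash
sed -i 's/^U=np.*; YAW/U=np.array([.5299,.0406,.0715]); YAW/' h.py
python3 - <<'E'
from h import *
k=knob(.05,-.197); y=k[1]
robot.line_to(tip(.056,y,.27),ORI,velocity=.15)
print(robot.line_to(tip(.056,y,.170),velocity=.12,f_stop=5))
F0=np.array(robot.current_contact_force())
print("contact",robot.line_to(tip(.031,y,.170),velocity=.04,f_stop=1.5),(robot.current_tool_pos()-tip(0,y,.17))@[np.cos(U[2]),np.sin(U[2]),0],robot.current_contact_force()-F0)
print(robot.line_to(tip(.031,y,.170),velocity=.03,f_stop=8),robot.current_contact_force()-F0,(robot.current_tool_pos()-tip(0,y,.17))@[np.cos(U[2]),np.sin(U[2]),0])
K,E=wristE(); im=vision.grab_frame("wrist")
cv2.imwrite("pics/w2.png",draw(im,K,E,0,-.197)); print(robot.current_time_s())
E
```

```text
False
contact True 0.03543117346225488 [ 1.80271824 -0.0859501   0.67523467]
False [ 3.11737634 -0.37789509  2.90200443] 0.03128337300975477
5.4667
```

View pics/w2.png

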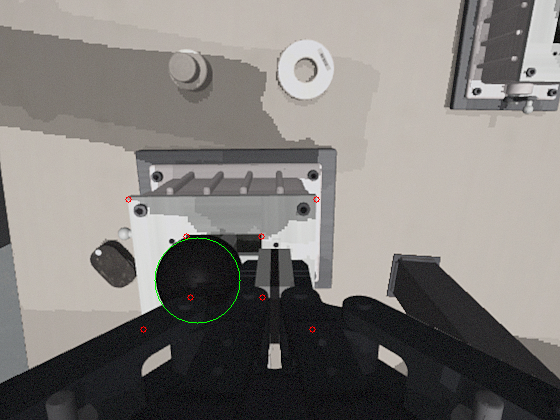

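```bash
python3 - <<'E'
from h import *
k=knob(.0,-.197); y=k[1]
robot.line_to(tip(.056,y,.170),velocity=.1)
robot.line_to(tip(.056,y,.26),velocity=.15)
robot.pause(.1)
K,E=wristE(); im=vision.grab_frame("wrist")
w3=draw(im,K,E,0,-.197); t=vision.grab_frame("top");k=vision.calibration("top")
w4=draw(t,k["mtx"],k["extrinsics"],0,-.197)
o=np.vstack([cv2.resize(w3[150:300,130:330],(800,600))[:,:],])
a=cv2.resize(w3[140:300,110:310],(500,400)); b=cv2.resize(w4[170:290,185:275],(300,400),interpolation=cv2.INTER_CUBIC)
cv2.imwrite("pics/w3.png",np.hstack([a,b])); print(robot.current_time_s())
E
```

```text
6.8167
```

View pics/w3.png

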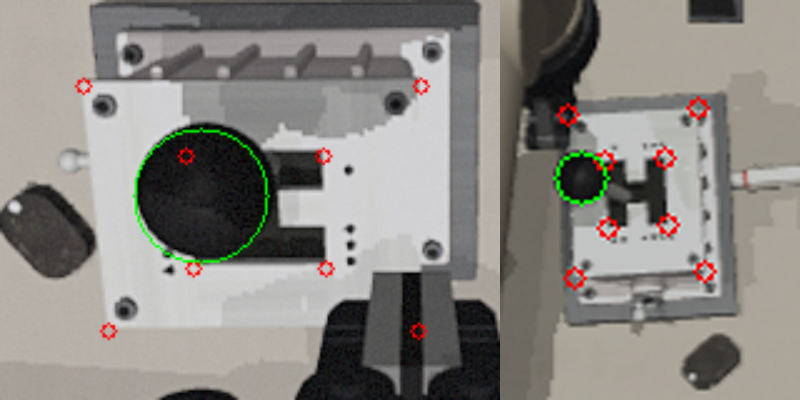

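Wrist crop: knob centre at (205,192) against the predicted (202,195). Top crop: knob centre at (580,178), shaft level with the channel. So fore is about 0 to 0.01, and I can push across.

```bash
python3 - <<'E'
from h import *
ey=np.array([-np.sin(U[2]),np.cos(U[2])]); yy=lambda:(np.array(robot.current_tool_pos())[:2]-U[:2])@ey
x=.001
robot.line_to(tip(.056,.075,.26),velocity=.15)
robot.line_to(tip(x,.078,.26),velocity=.15)
print(robot.line_to(tip(x,.078,.168),velocity=.12,f_stop=5))
F0=np.array(robot.current_contact_force())
c=robot.line_to(tip(x,.045,.168),velocity=.04,f_stop=1.5); yc=yy(); print("contact",c,yc,robot.current_contact_force()-F0)
s=robot.line_to(tip(x,yc-.0595,.168),velocity=.04,f_stop=8)
print(s,yy(),robot.current_contact_force()-F0)
K,E=wristE(); im=vision.grab_frame("wrist"); a=draw(im,K,E,0,.19)
t=vision.grab_frame("top");k=vision.calibration("top"); b=draw(t,k["mtx"],k["extrinsics"],0,.19)
cv2.imwrite("pics/w4.png",np.hstack([cv2.resize(a,(500,375)),cv2.resize(b[170:290,185:281],(300,375),interpolation=cv2.INTER_CUBIC)])); print(robot.current_time_s())
E
```

```text
False
contact True 0.05701537138584913 [ 0.78503066 -0.06811717  0.91453835]
False -0.002439058836910874 [-0.59351417  2.52246825 -1.34976471]
11.0417
```

View pics/w4.png

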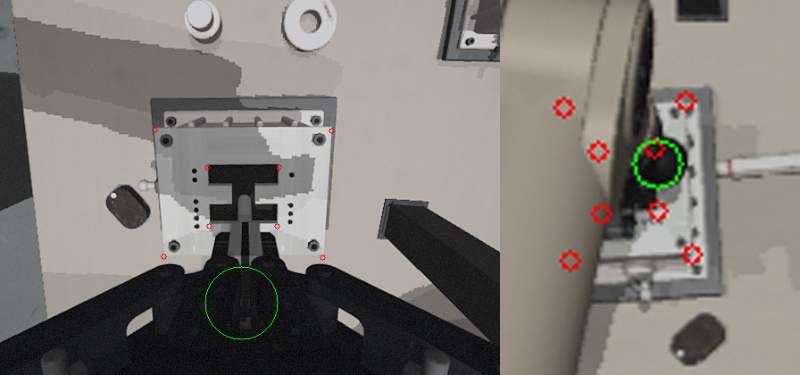

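Top crop: knob at (658,163), on the predicted right-leg position, and the wrist view shows the left leg empty. Force was 2.5 N, so no wall contact. Next I push forward from behind.

```bash
python3 - <<'E'
from h import *
ex=np.array([np.cos(U[2]),np.sin(U[2])]); xx=lambda:(np.array(robot.current_tool_pos())[:2]-U[:2])@ex
y=-.030
robot.line_to(tip(.001,.02,.168),velocity=.1)
robot.line_to(tip(.001,.02,.26),velocity=.15)
robot.line_to(tip(-.055,y,.26),velocity=.15)
K,E=wristE(); im=vision.grab_frame("wrist"); cv2.imwrite("pics/w5.png",draw(im,K,E,0,.195))
print(robot.line_to(tip(-.055,y,.168),velocity=.12,f_stop=5))
F0=np.array(robot.current_contact_force())
c=robot.line_to(tip(-.02,y,.168),velocity=.04,f_stop=1.5); print("contact",c,xx(),robot.current_contact_force()-F0)
s=robot.line_to(tip(.022,y,.166),velocity=.03,f_stop=7)
print(s,xx(),robot.current_contact_force()-F0,robot.current_time_s())
E
```

```text
False
contact True -0.027963717870208283 [ 1.11868657 -0.8678179   0.80291063]
True 0.006362911659309151 [-0.45258252 -0.67234258  2.04539861] 15.65
```

```bash
python3 - <<'E'
from h import *
ex=np.array([np.cos(U[2]),np.sin(U[2])]); xx=lambda:(np.array(robot.current_tool_pos())[:2]-U[:2])@ex
y=-.030
F0=np.array(robot.current_contact_force())
s=robot.line_to(tip(.02,y,.166),velocity=.02,f_stop=8)
print(s,xx(),F0,robot.current_contact_force(),robot.current_time_s())
robot.pause(.2);print(xx(),robot.current_contact_force())
robot.line_to(tip(-.05,y,.168),velocity=.1)
robot.line_to(tip(-.05,y,.26),velocity=.15)
robot.line_to(tip(-.03,.02,.28),velocity=.15);robot.pause(.2)
K,E=wristE(); im=vision.grab_frame("wrist"); a=draw(im,K,E,.25,.19)
t=vision.grab_frame("top");k=vision.calibration("top"); b=draw(t,k["mtx"],k["extrinsics"],.25,.19)
cv2.imwrite("pics/w6.png",np.hstack([cv2.resize(a,(500,375)),cv2.resize(b[170:290,185:281],(300,375),interpolation=cv2.INTER_CUBIC)])); print(robot.current_time_s())
E
```

```text
True 0.006386618993832229 [-0.67532939 -0.74536202  1.88611949] [-2.65955624  0.10819093  2.7091374 ] 16.05
0.0060619642662439474 [-0.67816341 -0.0559998   1.22902367]
18.5583
```

View pics/w6.png

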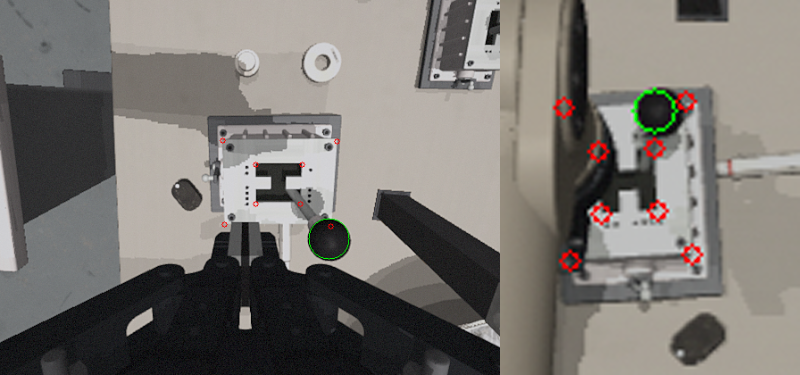

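The wrist view has the knob at (328,239) and the top crop has it at (655,110). Both sit on the prediction for fore = 0.25, across = 0.19, and a second push met a hard stop with no movement. The unit and the things round it look unmoved.

```bash
python3 - <<'E'
from h import *
robot.line_to(tip(-.05,.03,.33),velocity=.15)
workorder.close_job(); print(robot.current_time_s())
E
```

```text
the job is handed in; nothing more can be done
the job is handed in; nothing more can be done
```

The lever is home in the third slot (far right, three dots), and the job is handed in. I worked on the larger unit with the fingers shut, and only pushed the knob: aft into the channel, across to the right, then forward to the slot end.

- **Position:** after the fingers backed off, both the top and the wrist camera showed the knob where it should be for fore ≈ 0.25, across ≈ 0.19.
- **Fully home:** the forward push stopped on its 7 N force limit. A second push, limited to 8 N, moved the fingertips less than 0.1 mm.
- **Order:** the channel was entered at fore ≈ 0 to 0.01, and the fourth slot was never entered in any view.
- **Surroundings:** the unit and nearby things that showed in the last views looked unmoved. I judged this by eye and did not measure it.
- **Time:** about 19 s on the robot's clock at the last reading, just before the final lift and hand-in.

Two readings did not agree fully:
- **Gate position:** the wrist and top cameras differed by about 2–3 mm, within the gate's play.
- **Stop position:** the fingertips stopped about 3 mm short of where I expected. I put this down to my guess at the finger thickness, since both cameras and the second push pointed to the slot end.

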